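# Pack the stopper home in a test cell

## Task

Take the packing rod out of its stand and use it to push the stopper down the clear tube of the test cell until it bottoms out firmly on the sprung stack inside; hold it there steadily with about 18 N (never more than 30 N on the cell or the stopper) for a second. Then put the rod back upright in its stand, down to the bottom of the socket, and let go. Leave the other things where they are.

Things in the scene. Friction and masses are not known exactly. Their poses are not given: they have to be found in the camera images.
- cell: the test cell, fixed to the bench: 80 x 80 x 14 mm steel base plate, clear upright tube (outer diameter 32 mm, bore 20 mm), round white flange (diameter 76 mm, 10 mm thick, same 20 mm bore) at the top, three thin tie rods. Origin at the centre of its underside on the bench, z up; the bore is on its z axis and open at 110 mm height
- mouth (a point): centre of the open mouth of the cell's bore, at the upper face of the flange, 110 mm above the bench
- stopper: dark steel stopper with two black O-rings in the bore: plug of diameter 19 mm, 14 mm tall; origin at the centre of its underside, z up. Starts with its top 4 to 16 mm below the mouth; slides only straight down; O-ring friction of about 5 N resists it all the way and holds it where it is left
- stopper_top (a point): centre of the stopper's flat top. It bottoms out on a white disc on a sprung seat at a height that differs every time: stopper's underside then 34 to 62 mm above the bench. From there the push needed climbs from 5 N (sliding) to 7 N and then about 4 N per mm (seat spring), for at most 6 mm; past that it is rigid
- rod: the packing rod, loose, about 0.2 kg, standing upright in the stand. Origin at the centre of its lower end, z along the rod towards the handle. Round steel stem of diameter 16 mm from z = 0 to 100 mm (lowest 8 mm tapered to 11 mm diameter, flat end), steel collar of diameter 36 mm from 100 to 106 mm, black square handle 24 x 24 mm (sides along x and y) from 106 to 152 mm
- handle (a point): the point to grip on the rod, in the middle of the square handle, 132 mm above the rod's lower end
- stand: the rod's stand, fixed: grey block 70 x 70 x 70 mm with one upright round socket of diameter 21 mm, 60 mm deep, in the middle of its top. Origin at the centre of its underside, z up; a rod standing home in it has its lower end 10 mm above the bench
- socket (a point): centre of the stand's socket mouth, 70 mm above the bench
- beaker: bystander: glass beaker, diameter 60 mm, 80 mm tall; origin under its centre
- tip_box: bystander: grey rack of pipette tips, 80 x 115 x 56 mm; origin under its centre
- vial: bystander: amber vial, diameter 26 mm, 45 mm tall; origin under its centre
- screwdriver: bystander: screwdriver lying on the bench nearer to the robot; origin at the middle of its underside
- wrench: bystander: flat wrench lying on the bench nearer to the robot; origin at the middle of its underside
- tray: bystander: grey tray of spare discs, 100 x 150 x 22 mm; origin under its centre
- wash_bottle: bystander: white bottle, diameter 64 mm, 140 mm tall; origin under its centre
Things that resemble listed ones, but are neither listed nor needed, are in the scene too. Leave any green look-alike of the cell alone.

How it is judged (in metres and radians):
On the way, in this order (a step that is already met when the one before it is completed fails the run):
1. the rod's lower end is inside the tube, at least 3 mm below the mouth (z of rod in the frame of mouth below -0.003 m and horizontal distance between rod and mouth below 0.008 m), for 0.05 s.
2. the rod presses the bottomed stopper with more than 11 N, the stopper standing still, for 0.4 s (contact force between rod and stopper above 11 N and linear speed of stopper below 0.004 m/s and z of stopper in the frame of cell below 0.064 m), for 0.4 s.
At the end, for the whole second after the job is handed in: the stopper is down on the stack (underside less than 64 mm above the bench) and still pressed against it (over 1.5 N); the rod stands at rest, upright (within 0.15 rad), in the stand's socket, its lower end within 8 mm of the socket's axis and within 6 mm of its floor (z of stopper in the frame of cell below 0.064 m and contact force between stopper and anything else above 1.5 N and horizontal distance between rod and stand below 0.008 m and z of rod in the frame of stand below 0.016 m and angle between rod's own z axis and vertical below 0.15 rad and linear speed of rod below 0.02 m/s); the robot touches nothing.
It fails at once if the rod presses the cell or the stopper with more than 30 N (contact force between rod and cell above 30 N).
It fails at once if a bystander is moved by more than 40 mm (distance of any of beaker, tip_box, vial, screwdriver, wrench, tray, wash_bottle from where it was at the start of the episode above 0.04 m).
It also fails if it takes over 58 s, if anything falls off the work surface, if the arm or the gripper's body presses on something with over 40 N, if the wrist force passes 120 N, or if a joint passes its speed limit or range.

## Robot

A 6-joint arm with a two-finger parallel gripper is mounted at the origin on the work surface. World frame = base frame: x ahead of the robot, y to its left, z up, the work surface at z = 0. Lengths are in mm, angles in rad, forces in N, time in s.
With the tool pointing down it reaches from about 375 to 925 mm from the base axis. Payload 5.7 kg.
Tool frame: the origin (TCP) lies on the centre line of the jaws, within the pads' length; the fingertips stand 11 mm ahead of it and the grasp point (between the pads) lies 8 mm behind it (robot.tip_reach is the z of the fingertips in the tool frame, in mm); z points along the fingers, y is the line along which they close (so a half turn about z gives the same grasp; the last joint's range is limited). The gripper opens to 85 mm and grips with 20 to 120 N. Pads are 22 mm wide; open, the fingers measure 114 mm over their backs; the gripper's body (76 mm by 85 mm) begins 54 mm behind the grasp point. The pads swing forward as they close: fully open they stand 13 mm farther back than shut.
Start: joints at [1.21, 0.359, 1.51, -0, 1.272, -0.115], TCP at [145.994, 581.937, 242.267] pointing down, gripper open.
Joint ranges: [-2.97, 2.97], [-1.01, 2.36], [0.21, 2.38], [-0.96, 4.11], [0.2, 2.71], [-2.98, 2.98]. Speed limits (rad/s): [2.39, 2.39, 3.14, 3.14, 3.14, 3.14].

## Interface

Orientations are given as a 3x3 rotation matrix whose columns are the frame's x, y, z axes.
In Python, from station import get_state, camera, order, find_in, masks_of, robot gives the robot as it stands.
- The arm moves only by the tool step_arm, never from a script. Its argument "increments" is a list of rows, each a list of 3 entries, a list of its own where there are three numbers: the opening in per cent of the stroke, from 0 (shut) to 100 (fully open), then the shift along the tool's x, y, z in m, then the turn about the tool's z in rad. A call has 1 to 5 rows; each row is the pose to reach, as a shift and turn from the pose commanded when the call began, along the tool's axes at that moment; what a row does not reach only later rows make up. A row lasts 1/10 s, in which the tool goes at most 50 mm and 8.59 degrees, less where a joint would pass 70% of its speed; a pose out of reach is approached as far as the arm can. A call with a gripper value outside its range is refused whole. The fingers move at their own pace and stop on an object; the grip force is fixed at half the most. Time passes only in rows, so rows that repeat a pose let the fingers close. It gives the time, the measured TCP pose, the force, the opening and the grip force at its end, in the units of the state.
- get_state(): the state, without advancing time (a new reading comes with each control period).
- camera(name): name is "scene" or "top" or "wrist"; returns a dict with "frame" (480x640x3 uint8, red, green, blue), "vertical_fov" (degrees; the focal length in pixels is half the picture's height over the tangent of half this angle, whatever the lens; pixels are square), "cx", "cy" (the principal point, pixels), "cam_to_world" (4x4, takes a point from camera to world coordinates). Camera axes: x right, y up, looking along -z (the intrinsics and any distortion apply to the point x, -y, -z); pixel columns grow to the right and rows downward; lengths in mm; the calibration is good to about 2 mm. A picture is of the moment at which its call begins. There is no depth.
- order.finish_job(): hands the job in; it is judged then, once.
Trained networks look in a picture, given as the dict that the camera call returned (one of the last four; its "shot" number tells which), for a name from the list of things; names that differ only in an ending like _2 or _b are one class to them, and where a whole thing is asked for, a point or a joint stands for the part that bears it (a point fixed in the world has none). Each returns a list of dicts, best first, with "p" (0 to 1); they miss things now and then, are a little off and sometimes report something else, mostly with a low value. They report only what shows in the picture. A call takes as long as a camera call. They do not tell look-alikes from the thing itself.
- find_in(picture, name): "position" ([column, row] in pixels, amid what is visible of it).
- masks_of(picture, name): "region" (480x640 bool, what is visible of it) and "position" ([column, row] in pixels, amid what is visible of it).
The state is a dict: "time": time; "qpos": joint angles; "joint_vel": joint speeds; "joint_torque": joint torques, N m; "tool_pos": TCP position; "tool_rot": TCP orientation; "contact_force": force on the tool from outside, world axes, zero at the start; "moment": the same for the moment, N m; "opening": finger opening in mm; "gripper_force": force on a finger pad.
Only numpy, scipy, OpenCV 4.12 (cv2) and the standard library are available. Lean on these libraries where they do the work, as an engineer would, in place of code of your own. Each camera call takes 0.05 s, during which the arm holds its last target. There are 200 camera calls.

## Working session

There is one attempt and no reset: what is moved stays moved. The work goes in short steps, Python scripts to look and compute and a tool call to move; the robot and the scene stay as the last step left them, time stands still between calls to the robot, and variables do not carry over. Pictures are saved under pics/ and viewed, at most 10 in all, crops included, and the job is handed in when it is done.

Besides the shell and the picture viewer there is one more tool, called after "Request:" as name(argument=value, ...), one argument or row to a line, values as JSON. step_arm: Moves the arm, as the interface text tells. Its arguments: {"type":"object","properties":{"increments":{"type":"array","items":{"type":"array"}}},"required":["increments"]}

```bash
mkdir -p pics; ls
cat > h.py <<'E'
import numpy as np, cv2
from station import get_state, camera, order, find_in, masks_of, robot
def save(c,n): cv2.imwrite('pics/'+n,cv2.cvtColor(c['frame'],cv2.COLOR_RGB2BGR))
def ray(c,px):
    f=240/np.tan(np.radians(c['vertical_fov'])/2)
    T=np.array(c['cam_to_world']); d=np.array([(px[0]-c['cx'])/f,-(px[1]-c['cy'])/f,-1.])
    d=T[:3,:3]@d; return T[:3,3],d/np.linalg.norm(d)
def atz(c,px,z):
    o,d=ray(c,px); return o+d*(z-o[2])/d[2]
def proj(c,p):
    f=240/np.tan(np.radians(c['vertical_fov'])/2)
    T=np.array(c['cam_to_world']); q=T[:3,:3].T@(np.array(p)-T[:3,3])
    return np.array([c['cx']-f*q[0]/q[2],c['cy']+f*q[1]/q[2]])
def tri(rs):
    A=np.zeros((3,3));b=np.zeros(3)
    for o,d in rs:
        P=np.eye(3)-np.outer(d,d);A+=P;b+=P@o
    x=np.linalg.solve(A,b); return x,[np.linalg.norm((np.eye(3)-np.outer(d,d))@(x-o)) for o,d in rs]
E
python3 - <<'E'
from h import *
np.set_printoptions(precision=3,suppress=True)
for n in ['scene','top']:
    c=camera(n); save(c,n+'0.png'); print(n,{k:v for k,v in c.items() if k!='frame'})
    for k in ['cell','mouth','stopper','stopper_top','rod','handle','stand','socket']:
        print(k,[(np.round(d['position']).tolist(),round(d['p'],2)) for d in find_in(c,k)])
print(get_state())
E
```

```text
pics
scene {'vertical_fov': 51.801785854165125, 'cx': 322.7979897992489, 'cy': 236.82344150888278, 'cam_to_world': array([[  -0.459,   -0.474,    0.751, 1231.182],
       [   0.888,   -0.264,    0.376,  262.631],
       [   0.02 ,    0.84 ,    0.542,  625.745],
       [   0.   ,    0.   ,    0.   ,    1.   ]]), 'shot': 1}
cell [([296.0, 195.0], 0.97), ([358.0, 242.0], 0.95), ([251.0, 222.0], 0.91), ([288.0, 256.0], 0.79)]
mouth [([298.0, 191.0], 0.97), ([288.0, 251.0], 0.82), ([252.0, 223.0], 0.67), ([357.0, 239.0], 0.56)]
stopper [([443.0, 403.0], 0.63)]
stopper_top [([150.0, 237.0], 0.44)]
rod [([441.0, 268.0], 0.68)]
handle [([439.0, 265.0], 0.6)]
stand [([435.0, 304.0], 0.66), ([148.0, 239.0], 0.2)]
socket [([438.0, 270.0], 0.69), ([434.0, 306.0], 0.61), ([288.0, 254.0], 0.58)]
top {'vertical_fov': 57.9946259725051, 'cx': 320.9770038609277, 'cy': 240.68931869173628, 'cam_to_world': array([[  -0.002,    0.997,   -0.073,  422.085],
       [  -1.   ,   -0.001,    0.022, -109.944],
       [   0.022,    0.073,    0.997,  963.833],
       [   0.   ,    0.   ,    0.   ,    1.   ]]), 'sh
[... 404 characters left out ...]
 ([340.0, 229.0], 0.2)]
handle [([182.0, 218.0], 0.77)]
stand [([199.0, 234.0], 0.86), ([182.0, 220.0], 0.37), ([341.0, 227.0], 0.26)]
socket [([202.0, 230.0], 0.91)]
{'time': 0.9, 'qpos': array([ 1.21 ,  0.359,  1.51 ,  0.   ,  1.272, -0.115]), 'joint_vel': array([-0.001, -0.001, -0.001,  0.   ,  0.001, -0.002]), 'joint_torque': array([ -0.001, -52.756, -27.906,  -0.001,   0.002,  -0.   ]), 'tool_pos': array([146.001, 581.955, 242.28 ]), 'tool_rot': array([[-0.97 ,  0.243, -0.   ],
       [ 0.243,  0.97 , -0.   ],
       [ 0.   , -0.   , -1.   ]]), 'contact_force': array([-0.401, -0.882, -0.066]), 'moment': array([-0.034, -0.018,  0.018]), 'gripper_force': 0.0, 'opening': 85.36687248328033}
```

View pics/scene0.png

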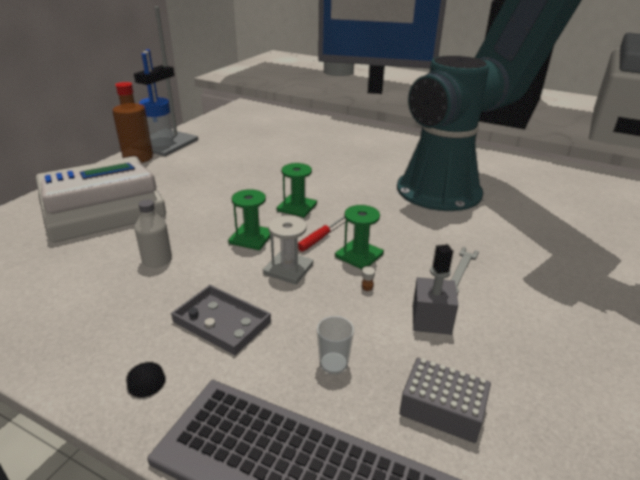

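View pics/top0.png

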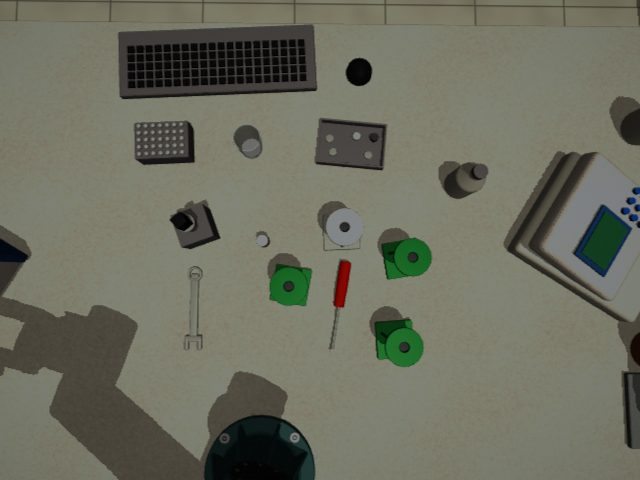

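Candidates for the cell: the white one (top 344,227; scene 288,228), and green look-alikes (top 290,285; 412,257; 404,346). The white-flanged one fits the description. The rod, with its black handle in the grey block, is at top (182,220) and scene (442,260).

Run:
```python
from h import *
np.set_printoptions(precision=1,suppress=True)
t=camera('top'); s=camera('scene')
g=[]
for c,n,box in [(t,'t',(150,180,380,260)),(s,'s',(250,210,480,340))]:
    x0,y0,x1,y1=box; g.append(cv2.resize(c['frame'][y0:y1,x0:x1],(782,int(782*(y1-y0)/(x1-x0))),interpolation=cv2.INTER_CUBIC))
g[1]=cv2.resize(g[1],(560,int(g[1].shape[0]*560/782)));g[0]=cv2.resize(g[0],(560,int(g[0].shape[0]*560/782)))
save({'frame':np.vstack(g)},'crop1.png')
# white flange: segment
for c,seed in [(t,(344,227)),(s,(288,227))]:
    hsv=cv2.cvtColor(c['frame'],cv2.COLOR_RGB2HSV); print(c['frame'][seed[1]-3:seed[1]+3:2,seed[0]-18:seed[0]+20:3].mean(2).round())
for n in ['handle','rod','stand']:
    for c in (t,s):
        for m in masks_of(c,n)[:1]:
            r=m['region']; ys,xs=np.nonzero(r); print(n,c['shot'],m['p'],m['position'],xs.min(),xs.max(),ys.min(),ys.max(),cv2.minAreaRect(np.c_[xs,ys].astype(np.float32)))
p,e=tri([ray(t,(344,227)),ray(s,(288,227))]);print('mouth',p,e)
p,e=tri([ray(t,(182,220)),ray(s,(442.5,260))]);print('handle',p,e)
```

```text
[[105. 133. 132. 133. 133.  39.  40.  31. 132. 133. 133. 133. 129.]
 [114. 133. 134. 133. 132.  40.  40.  41. 112. 133. 133. 134. 132.]
 [115. 133. 133. 133. 133.  40.  42.  34. 121. 133. 133. 134. 131.]]
[[174. 175. 175. 174. 147. 102. 102. 121. 171. 175. 174. 173. 163.]
 [172. 175. 174. 174. 148. 113. 115. 131. 172. 175. 174. 173. 154.]
 [158. 175. 174. 174. 171. 159. 158. 168. 175. 175. 175. 169. 140.]]
handle 3 0.95 [184.1, 218.6] 169 196 212 231 ((183.50001525878906, 221.50003051757812), (25.455841064453125, 18.384777069091797), 45.0)
handle 4 0.72 [437.5, 269.1] 430 452 244 295 ((440.1659851074219, 269.2554931640625), (20.485374450683594, 51.8742561340332), 7.594643592834473)
rod 3 0.7 [180.3, 220.5] 169 196 212 231 ((183.25001525878906, 221.75003051757812), (25.455841064453125, 19.091880798339844), 45.0)
rod 4 0.58 [440.6, 266.5] 429 452 243 294 ((439.83447265625, 268.656982421875), (21.44036865234375, 51.70225143432617), 6.709837436676025)
stand 3 0.62 [197.1, 231.9] 175 218 205 248 ((194.43836975097656, 226.8356170654297), (38.15541458129883, 40.26215744018555), 69.44395446777344)
stand 4 0.86 [435.1, 305.3] 412 457 278 333 ((434.47760009765625, 305.38104248046875), (45.27468490600586, 54.259151458740234), 3.3664603233337402)
mouth [ 512.3 -175.   105.5] [np.float64(0.27165906674608886), np.float64(0.2716590667461654)]
handle [522.  137.  138.6] [np.float64(0.3741811254305738), np.float64(0.3741811254305085)]
```

View pics/crop1.png

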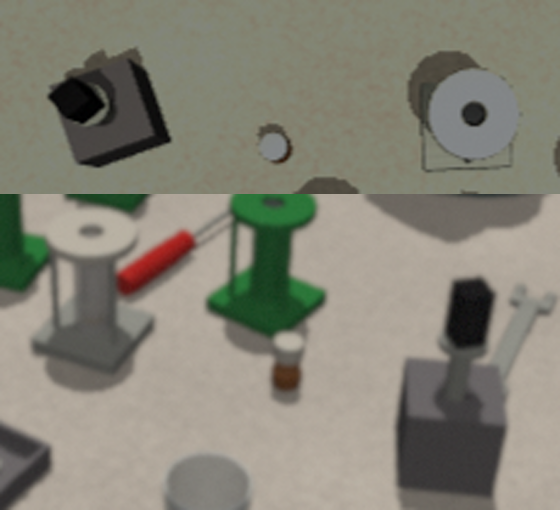

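Crop confirms the white cell (mouth at top 344,227) and the rod with the black handle in the grey stand. Moving over the rod.

Request:
step_arm(
  increments=[
    [100,[-0.038,-0.03,-0.01],0],
    [100,[-0.076,-0.06,-0.02],0],
    [100,[-0.114,-0.09,-0.03],0],
    [100,[-0.152,-0.12,-0.04],0],
    [100,[-0.19,-0.15,-0.06],0],
  ],
)

```text
time: 1.8
tool_pos: [292.7, 389.7, 301.0]
tool_rot: [[-0.97, 0.243, -0.001], [0.243, 0.97, -0.002], [0.001, -0.002, -1.0]]
contact_force: [1.0, -0.3, -0.1]
opening: 85.7
gripper_force: 0.0
```

Request:
step_arm(
  increments=[
    [100,[-0.038,-0.03,-0.01],0],
    [100,[-0.076,-0.06,-0.02],0],
    [100,[-0.114,-0.09,-0.03],0],
    [100,[-0.152,-0.12,-0.035],0],
    [100,[-0.19,-0.15,-0.035],0],
  ],
)

```text
time: 2.3
tool_pos: [441.7, 198.7, 337.6]
tool_rot: [[-0.97, 0.243, 0.002], [0.243, 0.97, 0.001], [-0.002, 0.001, -1.0]]
contact_force: [0.3, 0.9, 1.3]
opening: 85.3
gripper_force: 0.0
```

Request:
step_arm(
  increments=[
    [100,[-0.0,-0.03,-0.0],0],
    [100,[-0.0,-0.03,-0.0],0],
    [100,[-0.0,-0.03,-0.0],0],
  ],
)

```text
time: 2.6
tool_pos: [432.9, 170.9, 336.5]
tool_rot: [[-0.969, 0.245, 0.0], [0.245, 0.969, 0.0], [0.0, 0.0, -1.0]]
contact_force: [0.4, 0.4, -0.2]
opening: 85.5
gripper_force: 0.0
```

Run:
```python
from h import *
np.set_printoptions(precision=2,suppress=True)
w=camera('wrist'); save(w,'w1.png'); print(w['vertical_fov'],w['cx'],w['cy'],w['cam_to_world'])
for n in ['handle','stand']:
    for m in masks_of(w,n)[:2]: print(n,m['p'],m['position'])
print(proj(w,[522,137,162]),proj(w,[522,137,10]))
```

```text
65.60759553800051 327.0310609642232 245.86012933131963 [[  0.24  -0.92  -0.31 354.94]
 [  0.97   0.23   0.08 191.32]
 [  0.    -0.31   0.95 468.85]
 [  0.     0.     0.     1.  ]]
handle 0.92 [315.8, 301.6]
handle 0.6 [70.3, 328.7]
stand 0.91 [317.7, 264.4]
stand 0.41 [404.6, 374.1]
[314.12 320.95] [317.83 262.59]
```

View pics/w1.png

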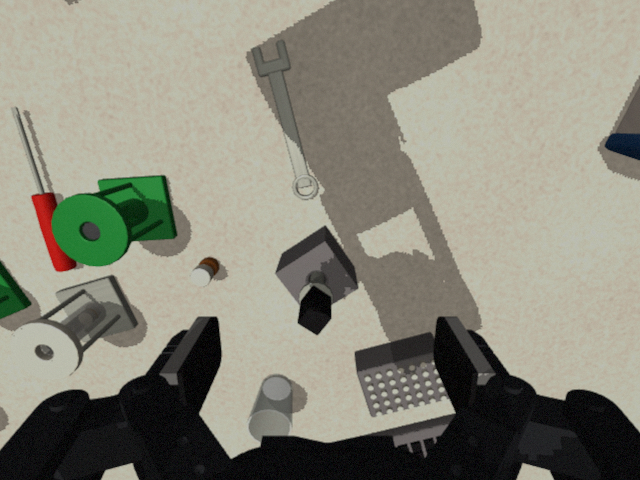

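Wrist view: handle at (314,310), socket at (316,281), white cell mouth at (44,351). Enlarging handle for its yaw.

Run:
```python
from h import *
np.set_printoptions(precision=1,suppress=True)
w=camera('wrist')
im=w['frame'][222:342,260:370]
im=cv2.resize(im,None,fx=5,fy=5,interpolation=cv2.INTER_CUBIC).astype(float)
im=(255*np.clip(im/255*1.6,0,1)**0.45).astype(np.uint8)
save({'frame':im},'w1c.png')
for p in [(325,228),(357,275),(277,268)]: print(p,atz(w,p,70)[:2])
print('mouth',atz(w,(44,351),110), 'socket', atz(w,(316,281),70))
t=camera('top');s=camera('scene')
print(tri([ray(t,(344,227)),ray(s,(288,227)),ray(w,(44,351))]))
```

```text
(325, 228) [462.4 163.5]
(357, 275) [526.1 185.7]
(277, 268) [495.3  98.3]
mouth [ 513.9 -173.6  110. ] socket [521.9 137.8  70. ]
(array([ 513.5, -174.8,  107.4]), [np.float64(1.5499354931449547), np.float64(0.9737437210062795), np.float64(1.600425606860743)])
```

View pics/w1c.png

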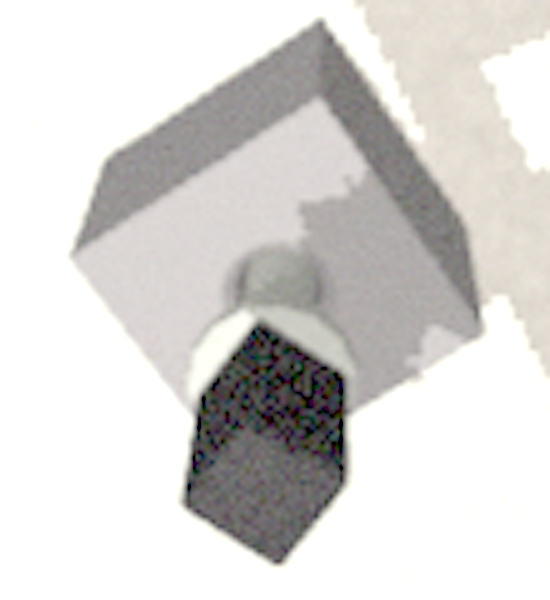

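The crop shows the handle's top face with corners at crop (183,500),(278,565),(347,483),(250,425), and the stand's top at (320,97),(75,255),(482,330).

Run:
```python
from h import *
np.set_printoptions(precision=1,suppress=True)
w=camera('wrist')
P=lambda p,z: atz(w,(260+p[0]/5-.4,222+p[1]/5-.4),z)[:2]
h=np.array([P(p,162) for p in [(183,500),(278,565),(347,483),(250,425)]])
b=np.array([P(p,70) for p in [(75,255),(320,97),(482,330)]])
print('handle',h,h.mean(0)); 
for i in range(4):
    d=h[(i+1)%4]-h[i]; print(np.linalg.norm(d),np.degrees(np.arctan2(d[1],d[0]))%90)
print('stand',b,(b[0]+b[2])/2)
for i in range(2):
    d=b[i+1]-b[i]; print(np.linalg.norm(d),np.degrees(np.arctan2(d[1],d[0]))%90)
s=get_state(); R=s['tool_rot']; print(np.degrees(np.arctan2(R[1,1],R[0,1])),s['tool_pos'],s['qpos'])
# collar/stem at socket
print('stem low', P((280,290),75))
```

```text
handle [[518.6 122.1]
 [536.3 135.8]
 [522.5 152.6]
 [506.6 138.2]] [521.  137.1]
22.34700147095667 37.75637004028902
21.704931270857237 39.31804571247574
21.476664635122205 42.1014339624204
20.072621637634235 36.784279846418066
stand [[500.   93.9]
 [476.6 158.2]
 [541.3 181. ]] [520.6 137.4]
68.45574962465138 20.052425160914396
68.63070592119192 19.45105924253297
76.00413715687081 [432.8 172.  336.4] [ 0.2  0.1  1.6  0.   1.4 -1.1]
stem low [517.9 138.3]
```

Request:
step_arm(
  increments=[
    [100,[-0.03,-0.004,0],0.13],
    [100,[-0.06,-0.008,0.02],0.26],
    [100,[-0.094,-0.0124,0.04],0.39],
    [100,[-0.094,-0.0124,0.06],0.52],
    [100,[-0.094,-0.0124,0.08],0.646],
  ],
)

```text
time: 3.45
tool_pos: [522.1, 136.3, 255.3]
tool_rot: [[-0.624, 0.782, -0.0], [0.782, 0.624, -0.0], [-0.0, -0.0, -1.0]]
contact_force: [-0.8, -0.0, -0.2]
opening: 85.2
gripper_force: 0.0
```

Request:
step_arm(
  increments=[
    [100,[0,0,0],0],
    [100,[0,0,0],0],
  ],
)

```text
time: 3.65
tool_pos: [521.0, 136.6, 256.5]
tool_rot: [[-0.631, 0.776, -0.001], [0.776, 0.631, -0.0], [0.0, -0.001, -1.0]]
contact_force: [0.3, 0.2, 0.3]
opening: 85.5
gripper_force: 0.0
```

Run:
```python
from h import *
np.set_printoptions(precision=2,suppress=True)
s=get_state(); R=s['tool_rot']; print(np.degrees(np.arctan2(R[1,1],R[0,1])),s['tool_pos'],s['qpos'])
w=camera('wrist')
print([(m['p'],m['position'],atz(w,m['position'],150)) for m in find_in(w,'handle')[:2]])
print(proj(w,[521,137,162]),proj(w,s['tool_pos']))
h=w['frame'].astype(float); h=(255*np.clip(h/255*1.6,0,1)**0.45).astype(np.uint8)
save({'frame':h},'w2.png')
```

```text
39.13358737505341 [520.96 136.62 256.47] [ 0.13  0.26  1.62 -0.    1.26 -0.55]
[(0.97, [325.9, 238.8], array([516.52, 142.06, 150.  ]))]
[326.28 254.28] [325.14 332.97]
```

View pics/w2.png

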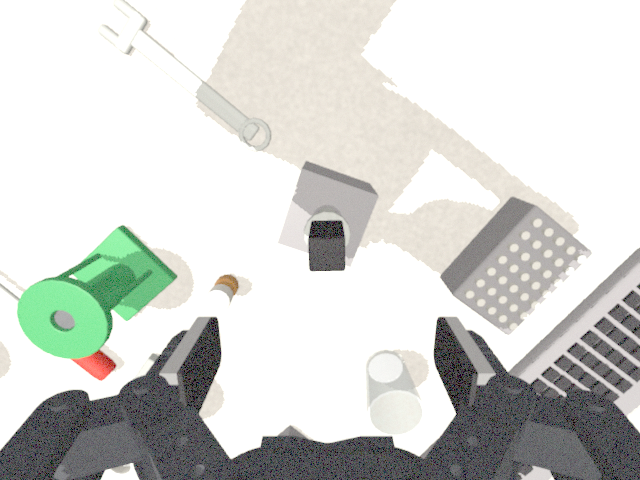

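Handle at (327,257), square with the jaws and centred. Descend and grip.

Request:
step_arm(
  increments=[
    [100,[0,0,0.04],0],
    [100,[0,0,0.08],0],
    [100,[0,0,0.11],0],
    [100,[0,0,0.122],0],
    [100,[0,0,0.122],0],
  ],
)

```text
time: 4.25
tool_pos: [520.6, 136.3, 133.9]
tool_rot: [[-0.629, 0.777, -0.002], [0.777, 0.629, -0.0], [0.001, -0.001, -1.0]]
contact_force: [-0.2, 0.7, 0.1]
opening: 85.5
gripper_force: 0.0
```

Request:
step_arm(
  increments=[
    [0,[0,0,0],0],
    [0,[0,0,0],0],
    [0,[0,0,0],0],
    [0,[0,0,0],0],
    [0,[0,0,0],0],
  ],
)

```text
time: 4.75
tool_pos: [521.6, 136.2, 135.4]
tool_rot: [[-0.628, 0.778, 0.001], [0.778, 0.628, -0.0], [-0.001, 0.001, -1.0]]
contact_force: [-1.2, -1.1, 5.3]
opening: 23.6
gripper_force: 58.4
```

Request:
step_arm(
  increments=[
    [0,[0,0,0],0],
    [0,[0,0,0],0],
  ],
)

```text
time: 4.95
tool_pos: [521.6, 136.2, 135.4]
tool_rot: [[-0.628, 0.778, 0.001], [0.778, 0.628, -0.0], [-0.001, 0.001, -1.0]]
contact_force: [-0.1, -0.8, 4.8]
opening: 23.3
gripper_force: 58.4
```

Request:
step_arm(
  increments=[
    [0,[0,0,-0.01],0],
    [0,[0,0,-0.03],0],
    [0,[0,0,-0.06],0],
    [0,[0,0,-0.09],0],
    [0,[0,0,-0.13],0],
  ],
)

```text
time: 5.45
tool_pos: [519.7, 136.1, 264.9]
tool_rot: [[-0.628, 0.778, -0.003], [0.778, 0.628, -0.0], [0.002, -0.003, -1.0]]
contact_force: [0.3, 0.6, -1.1]
opening: 23.7
gripper_force: 58.8
```

Run:
```python
from h import *
np.set_printoptions(precision=2,suppress=True)
s=get_state(); print(s['tool_pos'],s['contact_force'],s['moment'],s['opening'],s['gripper_force'])
for v in [(512,-175),(513.5,-174.8)]:
    print(s['tool_rot'].T@(np.array([*v,260])-s['tool_pos']))
```

```text
[519.68 136.08 264.87] [ 0.26  0.6  -1.06] [ 0.05 -0.02 -0.05] 23.708701039881035 58.80310535430908
[-237.27 -201.32    5.02]
[-238.06 -200.03    5.01]
```

Request:
step_arm(
  increments=[
    [0,[-0.034,-0.0285,0],0],
    [0,[-0.068,-0.057,0],0],
    [0,[-0.102,-0.0855,0],0],
    [0,[-0.136,-0.114,0],0],
    [0,[-0.17,-0.143,0],0],
  ],
)

```text
time: 5.95
tool_pos: [516.1, -87.4, 265.0]
tool_rot: [[-0.628, 0.778, 0.0], [0.778, 0.628, -0.0], [-0.0, 0.0, -1.0]]
contact_force: [0.5, 0.5, -1.6]
opening: 23.1
gripper_force: 59.2
```

Request:
step_arm(
  increments=[
    [0,[-0.03,-0.025,0],0],
    [0,[-0.055,-0.046,0],0],
    [0,[-0.068,-0.057,0],0],
    [0,[-0.068,-0.057,0],0],
    [0,[-0.068,-0.057,0],0],
  ],
)

```text
time: 6.45
tool_pos: [514.6, -173.8, 264.4]
tool_rot: [[-0.627, 0.779, -0.0], [0.779, 0.627, 0.001], [0.001, 0.0, -1.0]]
contact_force: [0.4, 0.3, -1.7]
opening: 23.3
gripper_force: 59.1
```

Run:
```python
from h import *
np.set_printoptions(precision=2,suppress=True)
w=camera('wrist'); s=camera('scene')
st=get_state(); p=st['tool_pos'];print(p,st['tool_rot'][:,2],st['contact_force'])
print('w tip',proj(w,p-[0,0,125]),'mouth',proj(w,[513,-175,110]));print('s tip',proj(s,p-[0,0,125]),'mouth',proj(s,[513,-175,110]),'collar',proj(s,p-[0,0,25]))
a=cv2.resize(w['frame'][200:360,240:420],(540,480),interpolation=cv2.INTER_CUBIC)
x,y=proj(s,[513,-175,140]).astype(int); print(x,y)
b=cv2.resize(s['frame'][y-60:y+60,x-30:x+30],(240,480),interpolation=cv2.INTER_CUBIC)
save({'frame':np.hstack([a,b])},'m1.png')
```

```text
[ 514.73 -173.08  264.43] [-0.  0. -1.] [ 0.8  -0.35 -1.65]
w tip [326.52 239.94] mouth [323.34 229.45]
s tip [288.04 213.08] mouth [287.92 225.26] collar [287.07 166.14]
287 212
```

View pics/m1.png

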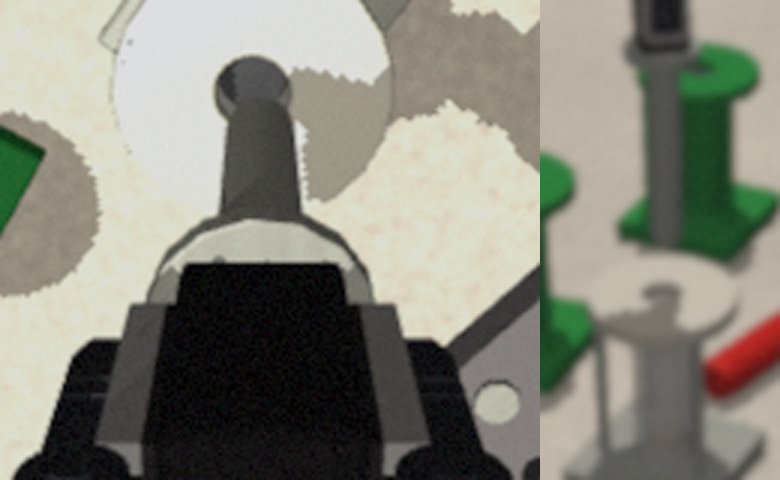

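Wrist crop (left): the rod tip, axis at column ≈327, is just in front of the mouth at (324.3,229.3). Scene crop (right): stem column ≈288.5, mouth (287.5,225.3). Computing the remaining offset.

Run:
```python
from h import *
from scipy.optimize import fsolve
np.set_printoptions(precision=2,suppress=True)
w=camera('wrist'); s=camera('scene'); st=get_state(); p=st['tool_pos']
m1=atz(w,(324.1,229.2),110);m2=atz(s,(287.4,225.2),110);m3=tri([ray(w,(324.1,229.2)),ray(s,(287.4,225.2))])
print(p,m1,m2,m3)
tip=fsolve(lambda q:[proj(w,[*q,150])[0]-327.1, proj(s,[*q,150])[0]-288.4],p[:2]); print('stem xy',tip)
mo=fsolve(lambda q:[proj(w,[*q,110])[0]-324.1, proj(s,[*q,110])[0]-287.4],p[:2]); print('mouth xy',mo)
d=np.array([*(mo-tip),0]);print(st['tool_rot'].T@d)
```

```text
[ 514.86 -173.16  264.44] [ 513.43 -173.77  110.  ] [ 513.29 -176.03  110.  ] (array([ 513.77, -174.63,  110.34]), [np.float64(0.9881326898997956), np.float64(0.988132689899869)])
stem xy [ 514.97 -171.91]
mouth xy [ 514.62 -175.24]
[-2.36 -2.37 -0.  ]
```

Request:
step_arm(
  increments=[
    [0,[-0.0019,-0.0019,0.008],0],
    [0,[-0.0019,-0.0019,0.016],0],
    [0,[-0.0019,-0.0019,0.022],0],
    [0,[-0.0019,-0.0019,0.027],0],
    [0,[-0.0019,-0.0019,0.027],0],
  ],
)

```text
time: 7.15
tool_pos: [514.0, -176.9, 236.3]
tool_rot: [[-0.628, 0.778, -0.002], [0.778, 0.628, 0.001], [0.002, -0.001, -1.0]]
contact_force: [-0.7, -0.7, -1.2]
opening: 23.5
gripper_force: 59.3
```

Request:
step_arm(
  increments=[
    [0,[0,0,0.001],0],
    [0,[0,0,0.002],0],
    [0,[0,0,0.003],0],
    [0,[0,0,0.004],0],
  ],
)

```text
time: 7.55
tool_pos: [514.8, -177.3, 233.6]
tool_rot: [[-0.628, 0.778, 0.0], [0.778, 0.628, -0.0], [-0.0, 0.0, -1.0]]
contact_force: [0.3, -0.1, -1.9]
opening: 23.1
gripper_force: 59.3
```

Request:
step_arm(
  increments=[
    [0,[0,0,0.0005],0],
    [0,[0,0,0.001],0],
    [0,[0,0,0.0015],0],
    [0,[0,0,0.002],0],
  ],
)

```text
time: 7.95
tool_pos: [514.7, -177.2, 231.4]
tool_rot: [[-0.628, 0.778, 0.0], [0.778, 0.628, -0.0], [-0.0, -0.0, -1.0]]
contact_force: [-0.4, 0.5, -1.6]
opening: 23.4
gripper_force: 59.3
```

Request:
step_arm(
  increments=[
    [0,[0,0,0.001],0],
    [0,[0,0,0.002],0],
    [0,[0,0,0.003],0],
    [0,[0,0,0.004],0],
  ],
)

```text
time: 8.35
tool_pos: [514.6, -177.2, 227.3]
tool_rot: [[-0.628, 0.778, -0.0], [0.778, 0.628, -0.0], [0.0, -0.0, -1.0]]
contact_force: [-0.7, 0.3, -2.2]
opening: 23.4
gripper_force: 59.3
```

Run:
```python
from h import *
np.set_printoptions(precision=2,suppress=True)
for i in range(3): w=camera('wrist'); st=get_state(); print(st['tool_pos'],st['contact_force'],st['moment'])
a=cv2.resize(w['frame'][200:320,260:400],(700,600),interpolation=cv2.INTER_CUBIC); save({'frame':a},'m2.png')
```

```text
[ 514.5  -177.19  227.14] [-0.07 -0.7  -2.04] [ 0.   -0.    0.01]
[ 514.51 -177.19  227.22] [-0.36 -0.82 -2.42] [0.   0.01 0.03]
[ 514.58 -177.23  227.33] [ 0.17 -0.54 -1.06] [-0.02  0.05 -0.05]
```

View pics/m2.png

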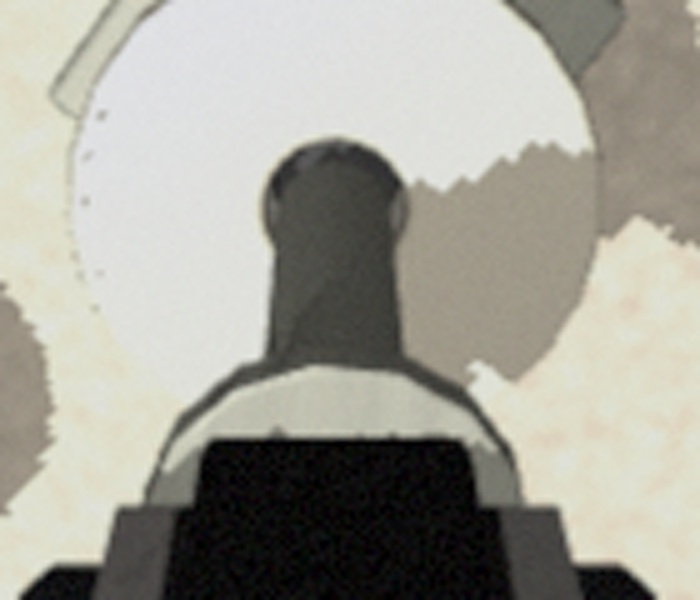

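Rod is in the bore, centred (bore columns 264–408, rod 274–398 in the crop). Continuing down.

Request:
step_arm(
  increments=[
    [0,[0,0,0.001],0],
    [0,[0,0,0.002],0],
    [0,[0,0,0.003],0],
    [0,[0,0,0.004],0],
    [0,[0,0,0.005],0],
  ],
)

```text
time: 9.0
tool_pos: [514.6, -177.2, 222.3]
tool_rot: [[-0.628, 0.778, -0.0], [0.778, 0.628, -0.0], [0.0, -0.0, -1.0]]
contact_force: [-0.2, 0.4, -1.6]
opening: 23.6
gripper_force: 59.3
```

Request:
step_arm(
  increments=[
    [0,[0,0,0.001],0],
    [0,[0,0,0.002],0],
    [0,[0,0,0.003],0],
    [0,[0,0,0.004],0],
    [0,[0,0,0.005],0],
  ],
)

```text
time: 9.5
tool_pos: [514.7, -177.3, 217.8]
tool_rot: [[-0.628, 0.778, 0.0], [0.778, 0.628, -0.0], [-0.001, 0.0, -1.0]]
contact_force: [-1.2, -0.6, 3.2]
opening: 23.4
gripper_force: 59.9
```

Request:
step_arm(
  increments=[
    [0,[0,0,0.002],0],
    [0,[0,0,0.005],0],
    [0,[0,0,0.008],0],
    [0,[0,0,0.011],0],
    [0,[0,0,0.013],0],
  ],
)

```text
time: 10.0
tool_pos: [514.7, -177.3, 204.1]
tool_rot: [[-0.628, 0.778, 0.0], [0.778, 0.628, -0.0], [-0.0, 0.0, -1.0]]
contact_force: [-0.6, 0.1, 2.6]
opening: 23.5
gripper_force: 59.9
```

Request:
step_arm(
  increments=[
    [0,[0,0,0.001],0],
    [0,[0,0,0.002],0],
    [0,[0,0,0.003],0],
    [0,[0,0,0.004],0],
  ],
)

```text
time: 10.4
tool_pos: [514.7, -177.3, 200.4]
tool_rot: [[-0.628, 0.778, 0.0], [0.778, 0.628, -0.0], [-0.0, -0.0, -1.0]]
contact_force: [-1.5, 0.2, 3.1]
opening: 23.3
gripper_force: 59.9
```

Request:
step_arm(
  increments=[
    [0,[0,0,0.001],0],
    [0,[0,0,0.002],0],
    [0,[0,0,0.003],0],
    [0,[0,0,0.004],0],
  ],
)

```text
time: 10.8
tool_pos: [514.7, -177.3, 196.4]
tool_rot: [[-0.628, 0.778, 0.0], [0.778, 0.628, -0.0], [-0.0, -0.0, -1.0]]
contact_force: [-1.5, 0.1, 3.9]
opening: 23.6
gripper_force: 59.9
```

Request:
step_arm(
  increments=[
    [0,[0,0,0.001],0],
    [0,[0,0,0.002],0],
    [0,[0,0,0.003],0],
    [0,[0,0,0.004],0],
  ],
)

```text
time: 11.2
tool_pos: [514.7, -177.3, 192.4]
tool_rot: [[-0.628, 0.778, 0.0], [0.778, 0.628, -0.0], [-0.0, -0.0, -1.0]]
contact_force: [-0.7, 0.3, 3.3]
opening: 23.3
gripper_force: 59.9
```

Request:
step_arm(
  increments=[
    [0,[0,0,0.001],0],
    [0,[0,0,0.002],0],
    [0,[0,0,0.003],0],
    [0,[0,0,0.004],0],
  ],
)

```text
time: 11.6
tool_pos: [514.7, -177.3, 188.3]
tool_rot: [[-0.628, 0.778, 0.0], [0.778, 0.628, -0.0], [-0.0, -0.0, -1.0]]
contact_force: [-0.2, -0.7, 3.1]
opening: 23.6
gripper_force: 59.9
```

Request:
step_arm(
  increments=[
    [0,[0,0,0.001],0],
    [0,[0,0,0.002],0],
    [0,[0,0,0.003],0],
    [0,[0,0,0.004],0],
  ],
)

```text
time: 12.0
tool_pos: [514.7, -177.3, 184.4]
tool_rot: [[-0.628, 0.778, 0.0], [0.778, 0.628, -0.0], [-0.0, -0.0, -1.0]]
contact_force: [-0.8, -0.2, 3.1]
opening: 23.5
gripper_force: 59.9
```

Request:
step_arm(
  increments=[
    [0,[0,0,0.001],0],
    [0,[0,0,0.002],0],
    [0,[0,0,0.003],0],
    [0,[0,0,0.004],0],
  ],
)

```text
time: 12.4
tool_pos: [514.7, -177.3, 180.3]
tool_rot: [[-0.628, 0.778, 0.0], [0.778, 0.628, -0.0], [-0.0, -0.0, -1.0]]
contact_force: [-0.2, -0.1, 3.5]
opening: 23.4
gripper_force: 59.9
```

Request:
step_arm(
  increments=[
    [0,[0,0,0.001],0],
    [0,[0,0,0.002],0],
    [0,[0,0,0.003],0],
    [0,[0,0,0.004],0],
  ],
)

```text
time: 12.8
tool_pos: [514.6, -177.3, 176.3]
tool_rot: [[-0.628, 0.778, -0.0], [0.778, 0.628, -0.0], [-0.0, -0.0, -1.0]]
contact_force: [-0.5, -0.4, 2.8]
opening: 23.6
gripper_force: 60.0
```

Request:
step_arm(
  increments=[
    [0,[0,0,0.001],0],
    [0,[0,0,0.002],0],
    [0,[0,0,0.003],0],
    [0,[0,0,0.004],0],
  ],
)

```text
time: 13.2
tool_pos: [514.8, -177.3, 172.7]
tool_rot: [[-0.628, 0.778, 0.0], [0.778, 0.628, -0.0], [-0.0, -0.0, -1.0]]
contact_force: [-1.1, 1.1, 8.3]
opening: 23.3
gripper_force: 60.4
```

Request:
step_arm(
  increments=[
    [0,[0,0,0.0004],0],
    [0,[0,0,0.0008],0],
    [0,[0,0,0.0012],0],
    [0,[0,0,0.0016],0],
    [0,[0,0,0.0016],0],
  ],
)

```text
time: 13.7
tool_pos: [514.8, -177.4, 171.7]
tool_rot: [[-0.628, 0.778, 0.0], [0.778, 0.628, -0.001], [-0.001, 0.0, -1.0]]
contact_force: [-2.3, 0.1, 10.6]
opening: 23.5
gripper_force: 61.0
```

Request:
step_arm(
  increments=[
    [0,[0,0,0.0005],0],
    [0,[0,0,0.001],0],
    [0,[0,0,0.0015],0],
    [0,[0,0,0.0015],0],
  ],
)

```text
time: 14.1
tool_pos: [514.9, -177.5, 170.7]
tool_rot: [[-0.628, 0.778, 0.001], [0.778, 0.628, -0.001], [-0.001, 0.0, -1.0]]
contact_force: [-2.5, 0.5, 14.5]
opening: 23.7
gripper_force: 61.4
```

Request:
step_arm(
  increments=[
    [0,[0,0,0.0003],0],
    [0,[0,0,0.0006],0],
    [0,[0,0,0.0006],0],
    [0,[0,0,0.0006],0],
    [0,[0,0,0.0006],0],
  ],
)

```text
time: 14.6
tool_pos: [514.9, -177.5, 170.3]
tool_rot: [[-0.628, 0.778, 0.001], [0.778, 0.628, -0.001], [-0.001, 0.0, -1.0]]
contact_force: [-3.0, 1.1, 16.0]
opening: 23.2
gripper_force: 61.6
```

Request:
step_arm(
  increments=[
    [0,[0,0,0],0],
    [0,[0,0,0],0],
    [0,[0,0,0],0],
    [0,[0,0,0],0],
    [0,[0,0,0],0],
  ],
)

```text
time: 15.1
tool_pos: [514.9, -177.5, 170.3]
tool_rot: [[-0.628, 0.778, 0.001], [0.778, 0.628, -0.001], [-0.001, 0.0, -1.0]]
contact_force: [-3.3, 0.9, 16.4]
opening: 23.2
gripper_force: 61.6
```

Request:
step_arm(
  increments=[
    [0,[0,0,0],0],
    [0,[0,0,0],0],
    [0,[0,0,0],0],
    [0,[0,0,0],0],
    [0,[0,0,0],0],
  ],
)

```text
time: 15.6
tool_pos: [514.9, -177.5, 170.3]
tool_rot: [[-0.628, 0.778, 0.001], [0.778, 0.628, -0.001], [-0.001, 0.0, -1.0]]
contact_force: [-2.5, 0.7, 16.5]
opening: 23.7
gripper_force: 61.6
```

Request:
step_arm(
  increments=[
    [0,[0,0,-0.005],0],
    [0,[0,0,-0.02],0],
    [0,[0,0,-0.04],0],
    [0,[0,0,-0.07],0],
    [0,[0,0,-0.1],0],
  ],
)

```text
time: 16.1
tool_pos: [513.6, -176.7, 268.4]
tool_rot: [[-0.628, 0.778, -0.003], [0.778, 0.628, 0.001], [0.003, -0.001, -1.0]]
contact_force: [0.7, -0.9, -2.2]
opening: 23.3
gripper_force: 59.3
```

Request:
step_arm(
  increments=[
    [0,[0,0,0],0],
    [0,[0,0,0],0],
  ],
)

```text
time: 16.3
tool_pos: [514.4, -177.1, 268.3]
tool_rot: [[-0.628, 0.778, -0.0], [0.778, 0.628, -0.0], [0.0, -0.0, -1.0]]
contact_force: [-0.1, -0.5, -1.8]
opening: 23.4
gripper_force: 59.5
```

Run:
```python
from h import *
np.set_printoptions(precision=2,suppress=True)
s=get_state(); print(s['tool_pos'],s['contact_force'],s['moment'],s['opening'])
for v in [(520.5,136.8)]:
    print(s['tool_rot'].T@(np.array([*v,270])-s['tool_pos']))
```

```text
[ 514.4  -177.11  268.33] [-0.07 -0.55 -1.76] [-0.01  0.03  0.02] 23.388273635501815
[240.45 201.9   -1.69]
```

Request:
step_arm(
  increments=[
    [0,[0.034,0.0285,0],0],
    [0,[0.068,0.057,0],0],
    [0,[0.102,0.0855,0],0],
    [0,[0.136,0.114,0],0],
    [0,[0.17,0.143,0],0],
  ],
)

```text
time: 16.8
tool_pos: [517.3, 46.5, 266.4]
tool_rot: [[-0.628, 0.778, -0.004], [0.778, 0.628, 0.0], [0.003, -0.003, -1.0]]
contact_force: [1.0, 0.2, -1.7]
opening: 23.7
gripper_force: 59.6
```

Request:
step_arm(
  increments=[
    [0,[0.03,0.025,0],0],
    [0,[0.055,0.046,0],0],
    [0,[0.0696,0.0593,0],0],
    [0,[0.0696,0.0593,0],0],
    [0,[0.0696,0.0593,0.0],0],
  ],
)

```text
time: 17.3
tool_pos: [520.4, 136.1, 266.8]
tool_rot: [[-0.629, 0.777, -0.003], [0.777, 0.629, -0.001], [0.001, -0.003, -1.0]]
contact_force: [0.5, 1.0, -2.3]
opening: 23.4
gripper_force: 59.7
```

Request:
step_arm(
  increments=[
    [0,[0,0,0.02],0],
    [0,[0,0,0.04],0],
    [0,[0,0,0.055],0],
    [0,[0,0,0.055],0],
    [0,[0,0,0.055],0],
  ],
)

```text
time: 17.8
tool_pos: [521.3, 135.2, 213.3]
tool_rot: [[-0.627, 0.779, -0.001], [0.779, 0.627, -0.001], [0.0, -0.001, -1.0]]
contact_force: [0.6, 0.0, -1.0]
opening: 23.6
gripper_force: 59.6
```

Run:
```python
from h import *
np.set_printoptions(precision=2,suppress=True)
w=camera('wrist'); s=camera('scene')
st=get_state(); p=st['tool_pos'];print(p,st['contact_force'])
a=cv2.resize(w['frame'][200:360,240:420],(540,480),interpolation=cv2.INTER_CUBIC)
x,y=proj(s,[521,137,100]).astype(int); print(x,y)
b=cv2.resize(s['frame'][y-60:y+60,x-30:x+30],(240,480),interpolation=cv2.INTER_CUBIC)
im=np.hstack([a,b]).astype(float); save({'frame':(255*np.clip(im/255*1.5,0,1)**.6).astype(np.uint8)},'m3.png')
```

```text
[522.21 135.7  214.38] [ 0.7  -0.08 -1.89]
439 277
```

View pics/m3.png

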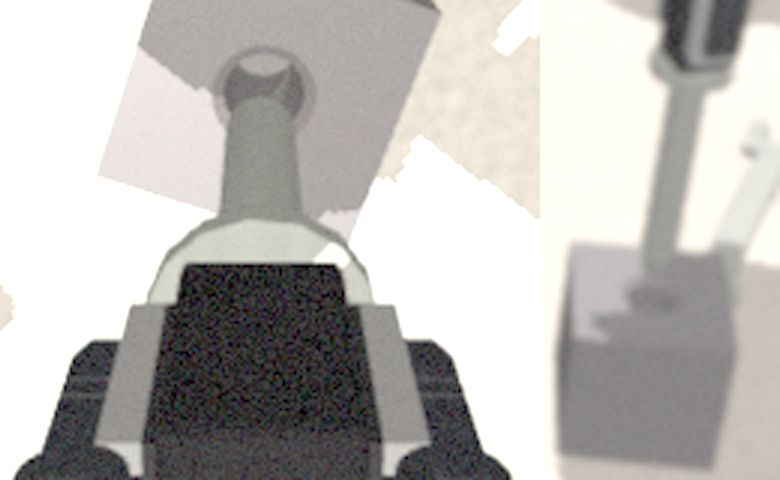

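Rod axis (wrist crop column 262) lines up with the socket (265,90); descending.

Request:
step_arm(
  increments=[
    [0,[0.001,0,0.006],0],
    [0,[0.001,0,0.012],0],
    [0,[0.001,0,0.018],0],
    [0,[0.001,0,0.024],0],
    [0,[0.001,0,0.03],0],
  ],
)

```text
time: 18.4
tool_pos: [520.8, 137.1, 183.0]
tool_rot: [[-0.628, 0.778, -0.0], [0.778, 0.628, -0.0], [0.0, -0.0, -1.0]]
contact_force: [-0.3, 0.0, -2.0]
opening: 23.3
gripper_force: 59.6
```

Request:
step_arm(
  increments=[
    [0,[0,0,0.01],0],
    [0,[0,0,0.02],0],
    [0,[0,0,0.03],0],
    [0,[0,0,0.038],0],
    [0,[0,0,0.042],0],
  ],
)

```text
time: 18.9
tool_pos: [520.4, 136.9, 140.5]
tool_rot: [[-0.628, 0.778, -0.002], [0.778, 0.628, -0.0], [0.001, -0.001, -1.0]]
contact_force: [-0.5, 0.8, -1.6]
opening: 23.6
gripper_force: 59.6
```

Request:
step_arm(
  increments=[
    [0,[0,0,0.001],0],
    [0,[0,0,0.002],0],
    [0,[0,0,0.003],0],
    [0,[0,0,0.004],0],
  ],
)

```text
time: 19.3
tool_pos: [521.3, 137.1, 138.0]
tool_rot: [[-0.628, 0.778, 0.001], [0.778, 0.628, -0.0], [-0.0, 0.001, -1.0]]
contact_force: [-1.1, 0.7, -1.7]
opening: 23.0
gripper_force: 59.6
```

Request:
step_arm(
  increments=[
    [0,[0,0,0.0005],0],
    [0,[0,0,0.001],0],
    [0,[0,0,0.0015],0],
    [0,[0,0,0.002],0],
    [0,[0,0,0.002],0],
  ],
)

```text
time: 19.8
tool_pos: [520.9, 137.0, 135.6]
tool_rot: [[-0.628, 0.778, -0.0], [0.778, 0.628, -0.0], [0.0, -0.0, -1.0]]
contact_force: [-0.5, 0.3, -2.0]
opening: 23.4
gripper_force: 59.6
```

Request:
step_arm(
  increments=[
    [0,[0,0,0.0005],0],
    [0,[0,0,0.001],0],
    [0,[0,0,0.001],0],
  ],
)

```text
time: 20.1
tool_pos: [521.1, 137.0, 135.4]
tool_rot: [[-0.628, 0.778, 0.0], [0.778, 0.628, -0.0], [-0.0, 0.0, -1.0]]
contact_force: [-2.4, -0.0, 6.4]
opening: 23.8
gripper_force: 60.7
```

Bottomed at the original height (135.4). Releasing and retreating.

Request:
step_arm(
  increments=[
    [30,[0,0,0],0],
    [60,[0,0,0],0],
    [100,[0,0,0],0],
    [100,[0,0,0],0],
    [100,[0,0,0],0],
  ],
)

```text
time: 20.6
tool_pos: [521.0, 137.0, 134.6]
tool_rot: [[-0.628, 0.778, -0.0], [0.778, 0.628, -0.0], [-0.0, -0.0, -1.0]]
contact_force: [0.0, 0.2, -0.4]
opening: 81.4
gripper_force: 0.0
```

Request:
step_arm(
  increments=[
    [100,[0,0,0],0],
    [100,[0,0,-0.02],0],
    [100,[0,0,-0.06],0],
    [100,[0,0,-0.1],0],
    [100,[0,0,-0.14],0],
  ],
)

```text
time: 21.1
tool_pos: [520.6, 137.0, 276.0]
tool_rot: [[-0.628, 0.778, -0.001], [0.778, 0.628, -0.0], [0.0, -0.001, -1.0]]
contact_force: [1.8, -0.5, 0.1]
opening: 85.2
gripper_force: 0.0
```

Request:
step_arm(
  increments=[
    [100,[0,0,0],0],
    [100,[0,0,0],0],
    [100,[0,0,0],0],
  ],
)

```text
time: 21.4
tool_pos: [520.1, 136.9, 273.6]
tool_rot: [[-0.628, 0.778, -0.002], [0.778, 0.628, -0.0], [0.001, -0.002, -1.0]]
contact_force: [-0.1, 0.8, 0.6]
opening: 85.4
gripper_force: 0.0
```

Run:
```python
from h import *
np.set_printoptions(precision=2,suppress=True)
w=camera('wrist'); s=camera('scene'); print(get_state()['tool_pos'],get_state()['opening'])
a=cv2.resize(w['frame'],(640,480))[120:,120:520]
x,y=proj(s,[521,137,100]).astype(int)
b=cv2.resize(s['frame'][y-45:y+45,x-30:x+30],(240,360),interpolation=cv2.INTER_CUBIC)
im=np.hstack([a,b]).astype(float); save({'frame':(255*np.clip(im/255*1.5,0,1)**.6).astype(np.uint8)},'m4.png')
```

```text
[519.88 136.87 273.08] 85.28497278673086
```

View pics/m4.png

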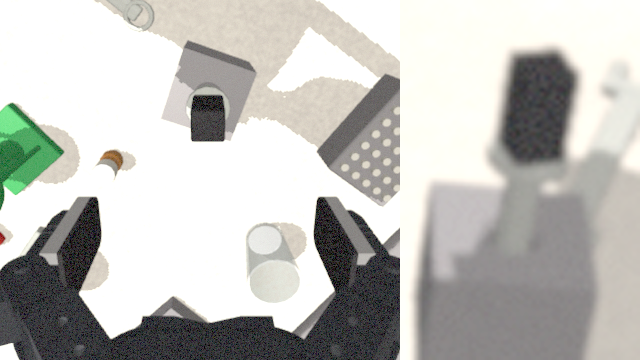

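The rod stands upright in the socket (crop 208,118), and the gripper is open and clear of everything. Handing in.

```bash
python3 -c "
from station import order
print(order.finish_job())"
```

```text
the job is handed in; nothing more can be done
None
```

The job is handed in at about 21 s of the 58 s allowed: the stopper was bottomed and held at about 18 N for just over a second, and the rod is back upright at the bottom of its socket with the gripper open and clear; no verdict came back.

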